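Fit the drive gear on the pump's splined shaft

TASK

Lift the yellow dust cover off the hydraulic pump by its black knob and set it down gently on the bench beside the pump, knob up. Then pick up the steel drive gear by its round boss, lower it boss up over the pump's upright splined shaft, turning it until the splines mesh, and slide it all the way home, pushing the brass spring collar under it down to its stop. Finish still gripping the gear and pressing it down (the spring lifts it again if you let go), so that a workmate can tighten its set screws; drop nothing, and do not disturb the other parts on the bench.

Things in the scene. Friction and masses are not known exactly. Their poses are not given: they have to be found in the camera images.
- pump: hydraulic pump standing shaft up, fixed to the bench on a dark steel plate 150 x 150 x 10 mm. Origin: on the shaft's axis, level with the bench top; z up. Heights above the bench: pump body to 58 mm, then a round open aluminium housing 116 mm in diameter with a shoulder at 84 mm where the cover rests and a thin spigot (103 mm outside, 90 mm inside) up to 90 mm. The shaft stands in its middle.
- key_top (a point): centre of the upper ends of the shaft's six keys, 98 mm above the bench; z up, x along one key. Core 25 mm in diameter; keys 7 mm wide, every 60 degrees, out to 35 mm diameter. Above the keys the plain core goes on 7 mm as a chamfered pilot nose (top at 105 mm). The shaft turns stiffly, with a drag of about 0.15 N m; its starting angle varies.
- thrust_collar (a joint): brass ring round the shaft, 60 mm outside, that slides straight down on a spring: 0 = free, top at 82 mm above the bench; 0.008 (m) = down on its stop, top at 74 mm. It takes about 7 N to start it and 13.5 N to hold it fully down, the gear's own weight (4 to 6 N) included; the gear alone does not push it down.
- cover: loose yellow dust cover, an inverted pan 115 mm in diameter, 31 mm tall, about 0.18 kg. Origin: centre of its lower rim; z up towards the knob. At the start its rim rests on the pump's shoulder, 84 mm above the bench, over the shaft. Inside it is 106 mm wide and 28 mm high: lift it at least 25 mm before moving it sideways. The bench to the left and front-left of the pump is free.
- knob (a point): middle of the cover's round black knob, 43.5 mm above the cover's origin on its axis; the knob is 24 mm in diameter and 25 mm tall (31 to 56 mm above the rim).
- gear: loose steel spur gear standing on the bench, boss up, about 0.5 kg. Origin: centre of its underside; z up. 24 teeth, 80 mm outside, 18 mm thick. Through bore with six straight slots 9.2 mm wide, every 60 degrees, one along the gear's x; 27.4 mm across between slots, 37.6 mm in them. Meshes when its x agrees with key_top's x, modulo 60 degrees, within about 4 degrees.
- boss (a point): grip point in the gear's boss: on its axis, 38 mm above the underside. The boss is round, 48 mm in diameter, from 18 to 50 mm above the underside, with two dark set screws in its side. Gear underside at 98 mm above the bench: standing on the keys, not meshed; at 82 mm: on the free collar; at 74 mm: home.
- ferrule_2: grey steel crimp ferrule lying on its side, 30 mm diameter, 42 mm long; a bystander
- elbow_0: grey steel elbow fitting lying flat, 65 x 67 x 24 mm; a bystander
- hex_nipple_1: brass hex nipple lying on its side, 31 x 59 x 27 mm; a bystander
- die_piece_0: dark crimping die segment, 44 x 23 x 42 mm; a bystander
- hex_key: dark L-shaped hex key lying flat to the left of the pump, 6 mm thick, arms 110 and 35 mm; a bystander
There are look-alikes about, which are no part of the job. Of the things that look like the gear, take the one that is farthest from the robot's base at the start.

How it is judged (in metres and radians):
On the way:
1. the dust cover is set down on the bench beside the pump, knob up, and let go (horizontal distance between cover and pump above 0.12 m and height (world z) of cover between -0.004 and 0.006 m and angle between cover's own z axis and vertical below 0.1 rad and contact force between the fingers and cover below 0.1 N and linear speed of cover below 0.02 m/s), for 0.2 s.
At the end, for the whole second after the job is handed in: Cover upright on the bench (0.1 rad), let go, at rest, over 120 mm from the shaft axis. Gear at rest on the shaft, within 3 mm and 0.05 rad of its axis, underside over 21.5 mm below the key tops, collar down at least 6.2 mm; fingers still hold it (over 2 N) and it presses on the pump with over 6 N (all of step 1 and horizontal distance between gear and key_top below 0.003 m and angle between the z axis of gear and the z axis of key_top, either way round below 0.05 rad and z of gear in the frame of key_top below -0.0215 m and angle between gear's own z axis and vertical below 0.1 rad and value of joint thrust_collar above 0.0062 m and contact force between gear and pump above 6 N and contact force between the fingers and gear above 2 N and linear speed of gear below 0.01 m/s); the arm keeps its last pose, push and grip.
It fails at once if the cover is dropped (it moves faster than 0.5 m/s with nothing holding it) (contact force between each of the arm, the fingers and cover below 0.05 N and linear speed of cover above 0.5 m/s).
It fails at once if the gear is dropped (it moves faster than 0.5 m/s with nothing holding it) (contact force between each of the arm, the fingers and gear below 0.05 N and linear speed of gear above 0.5 m/s).
It fails at once if another part on the bench is moved by more than 20 mm (distance of any of ferrule_2, elbow_0, hex_nipple_1, die_piece_0, hex_key from where it was at the start of the episode above 0.02 m).
It also fails if it takes over 64 s, if anything falls off the work surface, if the arm or the gripper's body presses on something with over 40 N, if the wrist force passes 120 N, or if a joint passes its speed limit or range.

ROBOT

A 6-joint arm with a two-finger parallel gripper is mounted at the origin on a cart in front of the work surface, level with it; the furniture and walls round the work are solid. World frame = base frame: x ahead of the robot, y to its left, z up, the work surface at z = 0. Lengths are in mm, angles in rad, forces in N, time in s.
With the tool pointing down it reaches from about 300 to 750 mm from the base axis. Payload 8.5 kg.
Tool frame: the origin (TCP) lies at the very end of the fingers, on their centre line; the grasp point (between the pads) lies 19 mm behind it; z points along the fingers, y is the line along which they close (so a half turn about z gives the same grasp; the last joint's range is limited). The gripper opens to 85 mm and grips with 20 to 120 N. Pads are 22 mm wide; open, the fingers measure 114 mm over their backs; the gripper's body (76 mm by 85 mm) begins 54 mm behind the grasp point. The pads swing forward as they close: fully open they stand 13 mm farther back than shut.
Start: joints at [1.091, 0.381, 1.297, -0, 1.464, -0.215], TCP at [143.936, 530.813, 231.322] pointing down, gripper open.
Joint ranges: [-3.11, 3.11], [-0.89, 2.33], [0.22, 2.48], [-1.42, 4.56], [0.17, 2.85], [-2.88, 2.88]. Speed limits (rad/s): [2.39, 2.39, 3.14, 3.14, 3.14, 3.14].

INTERFACE

Orientations are given as a unit quaternion [w, x, y, z].
In Python, from cell import * gives the robot as it stands. Calls block until the motion is done:
- goto(position, orientation): joint-space move of the TCP to a pose.
- move_l(position, ori=None, velocity=150): straight line of the TCP; ori=None keeps the orientation; velocity is the mean speed in mm/s.
- move_j(angles): joint-space move.
- move_gripper(opening, grip_force=None): finger opening in mm; grip_force is the grip in N (None keeps the last); returns when the fingers have stopped.
- pause(seconds).
- ik(position, orientation): joint angles nearest the present ones, or None.
- get_obs(): the state.
- camera(name): name is "scene" or "top"; returns a dict with "pixels" (420x560x3 uint8, blue, green, red), "intrinsics" (3x3 intrinsics, pixels), "k1" (the pictures are not rectified: a ray, as slopes to the right and down, at radius r is drawn at 1 + k1 r^2 times it, then the intrinsics apply), "T" (4x4, takes a point from camera to world coordinates). Camera axes: x right, y down, z forward; pixel columns grow to the right and rows downward; lengths in mm; the calibration is good to about 2 mm. A picture is of the moment at which its call begins. There is no depth.
A pose or a line that the arm cannot do raises IKError and nothing moves.
- hand_in(): hands the job in; it is judged then, once.
Trained networks look in the newest picture that a camera, given by its name, has taken for a name from the list of things; names that differ only in an ending like _2 or _b are one class to them, and where a whole thing is asked for, a point or a joint stands for the part that bears it (a point fixed in the world has none). Each returns a list of dicts, best first, with "confidence" (0 to 1); they miss things now and then, are a little off and sometimes report something else, mostly with a low value. They report only what shows in the picture. A call takes as long as a camera call. They do not tell look-alikes from the thing itself.
- spot_in(name, camera): "extent" ([centre column, centre row, width, height] in pixels, round what is visible of it).
- cut_out(name, camera): "pixels" (420x560 bool, what is visible of it) and "extent" ([centre column, centre row, width, height] in pixels, round what is visible of it).
The state is a dict: "clock": time; "joints": joint angles; "joint_velocities": joint speeds; "joint_efforts": joint torques, N m; "tcp_pos": TCP position; "eef_rot": TCP orientation; "wrist_force": force on the tool from outside, world axes, zero at the start; "moment": the same for the moment, N m; "width": finger opening in mm; "gripper_force": force on a finger pad.
Only numpy, scipy, OpenCV 4.12 (cv2) and the standard library are available. Lean on these libraries where they do the work, as an engineer would, in place of code of your own. Each camera call takes 0.05 s, during which the arm holds its last target. There are 200 camera calls.

## Working session

There is one attempt and no reset: what is moved stays moved. The work goes in short steps, each a Python script; the robot and the scene stay as the last script left them, time stands still between calls to the robot, and variables do not carry over. Pictures are saved under pics/ and viewed, at most 10 in all, crops included, and the job is handed in when it is done.

```bash
mkdir -p pics; ls; cat > h.py <<'E'
from cell import *
import numpy as np, cv2
def ray(c,u,v):
    K=np.array(c["intrinsics"]);T=np.array(c["T"])
    d=np.array([(u-K[0,2])/K[0,0],(v-K[1,2])/K[1,1]])
    s=d.copy()
    for _ in range(20): s=d/(1+c["k1"]*(s@s))
    return T[:3,3],T[:3,:3]@np.array([s[0],s[1],1])
def at(c,u,v,z):
    o,d=ray(c,u,v); return (o+d*(z-o[2])/d[2])
def proj(c,p):
    K=np.array(c["intrinsics"]);T=np.array(c["T"])
    q=T[:3,:3].T@(np.array(p,float)-T[:3,3]); s=q[:2]/q[2]; s=s*(1+c["k1"]*(s@s))
    return np.array([K[0,0]*s[0]+K[0,2],K[1,1]*s[1]+K[1,2]])
E
python3 - <<'E'
from h import *
o=get_obs();print(o["clock"],o["eef_rot"],o["width"],o["wrist_force"])
for n in("top","scene"):
    c=camera(n);cv2.imwrite(f"pics/{n}0.png",c["pixels"])
    print(n,c["k1"],np.round(c["T"],3).tolist(),np.round(c["intrinsics"],1).tolist())
    for t in["pump","cover","knob","gear","boss","ferrule_2","elbow_0","hex_nipple_1","die_piece_0","hex_key"]:
        for r in spot_in(t,n)[:4]:
            e=r["extent"];print(t,round(r["confidence"],2),np.round(e).tolist(),np.round(at(c,e[0],e[1],0)[:2]).tolist())
E
```

```text
pics
0.0 [-2.56735788e-04  1.32037338e-01  9.91244468e-01 -6.92599870e-04] 85.12043651817494 [-0.18871725 -0.16768366 -0.07387391]
top -0.03492163459876109 [[0.028, -0.997, 0.078, 505.573], [-0.999, -0.03, -0.029, -37.545], [0.031, -0.077, -0.997, 1005.241], [0.0, 0.0, 0.0, 1.0]] [[394.6, 0.0, 281.1], [0.0, 394.6, 207.8], [0.0, 0.0, 1.0]]
pump 0.87 [234.0, 226.0, 64.0, 69.0] [533.0, 52.0]
pump 0.39 [385.0, 172.0, 16.0, 16.0] [686.0, -334.0]
cover 0.76 [232.0, 226.0, 49.0, 47.0] [535.0, 55.0]
knob 0.59 [230.0, 226.0, 45.0, 54.0] [533.0, 62.0]
gear 0.85 [360.0, 283.0, 28.0, 29.0] [399.0, -274.0]
gear 0.84 [317.0, 247.0, 34.0, 31.0] [487.0, -162.0]
gear 0.72 [371.0, 227.0, 28.0, 35.0] [542.0, -299.0]
gear 0.56 [314.0, 293.0, 32.0, 29.0] [371.0, -157.0]
boss 0.96 [314.0, 294.0, 30.0, 37.0] [369.0, -155.0]
boss 0.91 [368.0, 226.0, 32.0, 34.0] [544.0, -293.0]
boss 0.78 [321.0, 247.0, 34.0, 32.0] [486.0, -170.0]
boss 0.6 [361.0, 283.0, 34.0, 28.0] [399.0, -275.0]
ferrule_2 0.7 [358.0, 167.0, 17.0, 13.0] [696.0, -265.0]
elbow_0 0.79 [290.0, 143.0, 28.0, 22.0] [752.0, -85.0]
hex_nipple_1 0.56
[... 657 characters left out ...]
[327.0, 318.0, 42.0, 42.0] [426.0, -262.0]
gear 0.8 [373.0, 288.0, 39.0, 37.0] [573.0, -282.0]
gear 0.56 [301.0, 279.0, 37.0, 38.0] [512.0, -144.0]
gear 0.55 [268.0, 302.0, 35.0, 42.0] [398.0, -142.0]
boss 0.9 [304.0, 279.0, 39.0, 40.0] [515.0, -149.0]
boss 0.87 [326.0, 316.0, 42.0, 40.0] [431.0, -258.0]
boss 0.77 [265.0, 300.0, 40.0, 42.0] [401.0, -133.0]
boss 0.63 [373.0, 288.0, 45.0, 42.0] [575.0, -283.0]
ferrule_2 0.68 [391.0, 254.0, 17.0, 13.0] [732.0, -249.0]
elbow_0 0.79 [340.0, 229.0, 26.0, 16.0] [770.0, -86.0]
hex_nipple_1 0.84 [419.0, 268.0, 26.0, 18.0] [710.0, -326.0]
die_piece_0 0.84 [366.0, 248.0, 23.0, 22.0] [723.0, -188.0]
hex_key 0.62 [204.0, 208.0, 16.0, 22.0] [652.0, 280.0]
```

```bash
python3 - <<'E'
import cv2,numpy as np
a=cv2.imread("pics/top0.png")
cv2.imwrite("pics/top_c.png",cv2.resize(a[120:330,130:410],None,fx=2.85,fy=2.85,interpolation=cv2.INTER_CUBIC))
b=a[205:249,350:394];d=a[225:269,296:340]
cv2.imwrite("pics/g.png",cv2.resize(np.hstack([b,d]),None,fx=9,fy=9,interpolation=cv2.INTER_CUBIC))
E
```

```text
(no output)
```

View pics/top_c.png

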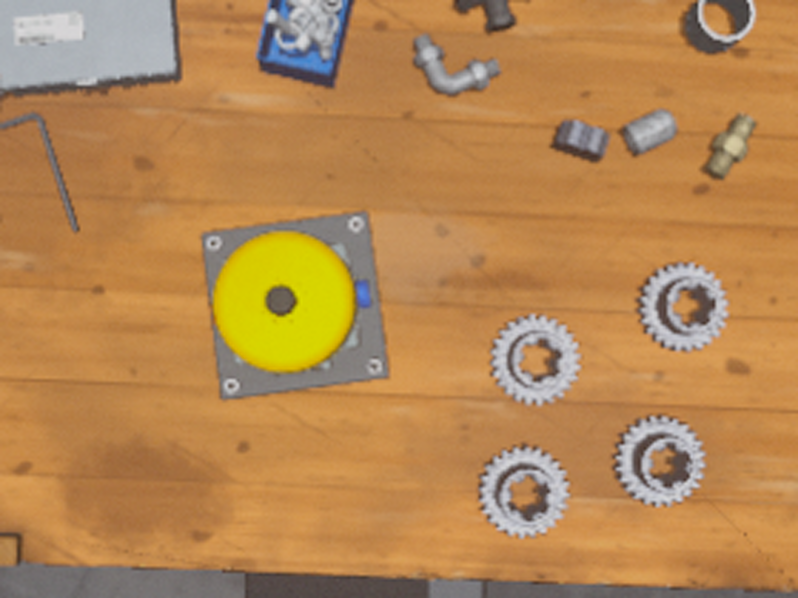

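View pics/g.png

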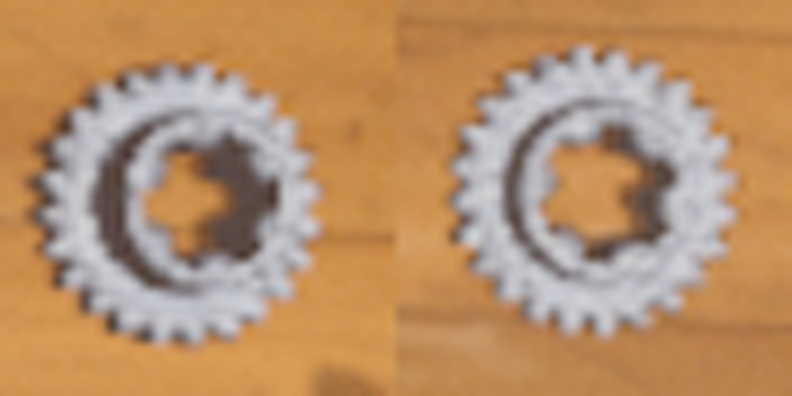

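View pics/scene0.png

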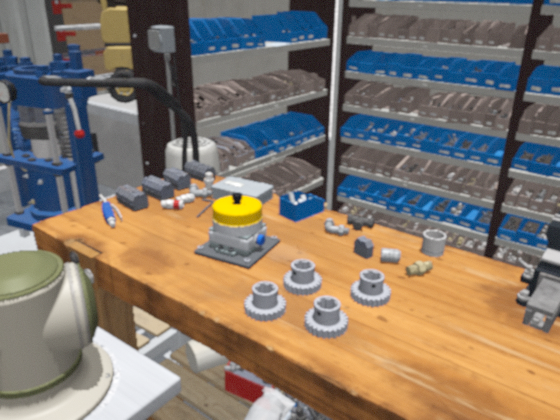

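The four gear-like candidates in the top picture are at (370,227), (318,247), (314,293) and (361,283). Their distances from the base are about 618, 514, 401 and 484 mm. The farthest is (370,227), and the crop (left half) shows it as a complete gear, boss up, standing clear. It is the target.

The yellow cover on the pump is at (230,226), and the bench to its left and front-left is free. Next I'll measure precisely and deal with the cover.

```bash
cat >> h.py <<'E'
from scipy.optimize import minimize
def profile(r0,r1,w,th):
    "boolean test: inside a round core r0 plus six bars to r1 of width w"
    def f(x,y):
        r=np.hypot(x,y);ins=r<r0
        for k in range(6):
            a=th+k*np.pi/3;u=x*np.cos(a)+y*np.sin(a);v=-x*np.sin(a)+y*np.cos(a)
            ins|=(u>0)&(u<r1)&(abs(v)<w/2)
        return ins
    return f
def sample(c,img,x,y,z):
    P=np.array([proj(c,p) for p in np.c_[x,y,np.full(len(x),z)]],np.float32)
    return cv2.remap(img,P[:,0].reshape(-1,1),P[:,1].reshape(-1,1),cv2.INTER_LINEAR).ravel()
def circ(c,mask,z):
    m=mask.astype(np.uint8);n,l,s,_=cv2.connectedComponentsWithStats(m)
    m=(l==1+np.argmax(s[1:,4])).astype(np.uint8)
    k=max(cv2.findContours(m,cv2.RETR_EXTERNAL,cv2.CHAIN_APPROX_NONE)[0],key=len)[:,0].astype(float)
    W=np.array([at(c,u,v,z)[:2] for u,v in k]);A=np.c_[2*W,np.ones(len(W))]
    s=np.linalg.lstsq(A,(W**2).sum(1),rcond=None)[0];return s[:2],np.sqrt(s[2]+s[0]**2+s[1]**2)
def down(yaw):
    "tool down, tool x axis at world angle yaw"
    return [0,np.cos(yaw/2),np.sin(yaw/2),0]
E
python3 - <<'E'
from h import *
from scipy.spatial.transform import Rotation as R
q=get_obs()["eef_rot"];print(R.from_quat(np.roll(q,-1)).as_matrix().round(2).tolist())
c=camera("top");h=cv2.cvtColor(c["pixels"],cv2.COLOR_BGR2HSV).astype(int);p=c["pixels"].astype(int)
y=(h[...,1]>225)&(abs(h[...,0]-28)<6)&(h[...,2]>120);y[:180]=0;y[280:]=0;y[:,:190]=0;y[:,280:]=0
print("cover",circ(c,y,112))
k=np.zeros(y.shape,bool);k[212:242,215:245]=(p[212:242,215:245,2]<110);print("knob",k.sum(),circ(c,k,139))
g=np.zeros(y.shape,bool);g[200:256,342:400]=(h[200:256,342:400,1]<75);print("gear",g.sum(),circ(c,g,18))
for r in cut_out("gear","top"):
    if abs(r["extent"][0]-370)<12 and abs(r["extent"][1]-227)<12: print("cut",circ(c,r["pixels"],18))
# pump plate corners' screws for comparison: pump mask centre
c2=camera("scene");h2=cv2.cvtColor(c2["pixels"],cv2.COLOR_BGR2HSV).astype(int)
k=np.array(np.where((h2[185:216,225:250,2]<60))).T;print("knob scene px",k.mean(0)+[185,225],len(k))
print("proj knob from top", proj(c2,[*circ(c,y,112)[0],127.5]))
for yaw in np.radians([0,45,90,135,180]):
    print(yaw,ik([510,50,200],down(yaw)))
E
```

```text
[[-0.97, 0.26, 0.0], [0.26, 0.97, -0.0], [-0.0, -0.0, -1.0]]
cover (array([531.71075999,  52.32811863]), np.float64(53.96181701807243))
knob 72 (array([531.60646632,  51.93489722]), np.float64(9.596962980745953))
gear 652 (array([ 540.3778718 , -290.78040824]), np.float64(37.64327880823391))
cut (array([ 540.78776145, -290.62881813]), np.float64(36.69001043999534))
knob scene px [198.         236.54761905] 42
proj knob from top [236.66097525 198.73305588]
0.0 [-1.33624204e-01  3.41413502e-01  1.45447794e+00 -4.44089210e-16
  1.34570121e+00  1.43717212e+00]
0.7853981633974483 [-1.33624204e-01  3.41413502e-01  1.45447794e+00 -4.44089210e-16
  1.34570121e+00  6.51773960e-01]
1.5707963267948966 [-1.33624204e-01  3.41413502e-01  1.45447794e+00 -4.44089210e-16
  1.34570121e+00 -1.33624204e-01]
2.356194490192345 [-1.33624204e-01  3.41413502e-01  1.45447794e+00 -4.44089210e-16
  1.34570121e+00 -9.19022367e-01]
3.141592653589793 [-1.33624204e-01  3.41413502e-01  1.45447794e+00 -4.44089210e-16
  1.34570121e+00 -1.70442053e+00]
```

Both cameras agree on the knob, at about (531.7, 52.2). Now I'll move the cover.

```bash
python3 - <<'E'
from h import *
def st(n):
    o=get_obs();print(n,round(o["clock"],2),np.round(o["tcp_pos"],1),np.round(o["wrist_force"],1),round(o["width"],1),round(o["gripper_force"],1),flush=True)
q=down(np.pi/2);x,y=531.7,52.2
move_gripper(45,30)
goto([x,y,180],q);st("above")
move_l([x,y,118],velocity=120);st("at")
move_gripper(0,40);st("closed")
move_l([x,y,165],velocity=80);st("lift")
if get_obs()["width"]>15:
    X,Y=x-60,y+160
    move_l([x,y,185],velocity=100)
    move_l([X,Y,110],velocity=150)
    move_l([X,Y,38],velocity=80);st("low")
    z=38
    while z>31 and get_obs()["wrist_force"][2]<1.5:
        z-=1;move_l([X,Y,z],velocity=20)
    st("down")
E
```

```text
above 3.93 [531.6  53.  180.1] [-0.1 -0.6 -0.3] 45.1 0.0
at 4.6 [532.1  52.4 118.6] [0.4 0.7 0.2] 45.1 0.0
closed 4.92 [532.1  52.2 119. ] [-0.6 -0.   6.6] 22.7 39.1
lift 5.67 [531.4  52.2 164.5] [-0.5  0.1 -1.6] 22.6 39.3
low 8.46 [472.  212.2  38.4] [-0.4 -0.7 -2. ] 22.6 39.4
down 9.46 [471.8 212.3  35. ] [-2.7 -1.  11.2] 22.4 40.6
```

```bash
cat >> h.py <<'E'
def st(n):
    o=get_obs();print(n,round(o["clock"],2),np.round(o["tcp_pos"],1),np.round(o["wrist_force"],1),round(o["width"],1),round(o["gripper_force"],1),flush=True)
def move_gripper_check(w,f=None): move_gripper(w,f)
E
python3 - <<'E'
from h import *
o=get_obs();x,y,z=o["tcp_pos"]
move_l([472,212,z+0.3],velocity=20)
move_gripper(50,30);st("rel")
move_l([472,212,110],velocity=150)
move_gripper(85)
goto([430,240,240],down(np.pi/2));st("up")
c=camera("top");cv2.imwrite("pics/top1.png",c["pixels"]);c2=camera("scene");cv2.imwrite("pics/scene1.png",c2["pixels"])
a=c["pixels"];e=[cv2.resize(a[206:246,208:248],(400,400),interpolation=cv2.INTER_CUBIC),cv2.resize(a[207:247,350:390],(400,400),interpolation=cv2.INTER_CUBIC)]
s=cv2.resize(a[80:330,100:420],(400,300))
b=c2["pixels"];f=cv2.resize(b[180:270,180:300],(400,300),interpolation=cv2.INTER_CUBIC)
cv2.imwrite("pics/v1.png",cv2.resize(np.vstack([np.hstack(e),np.hstack([s,f])]),(680,595)))
E
```

```text
rel 10.09 [472.  212.   35.3] [-1.  -0.   0.3] 50.0 0.0
up 11.8 [429.8 240.  239.9] [ 0.7 -0.6 -1.1] 84.9 0.0
```

View pics/v1.png

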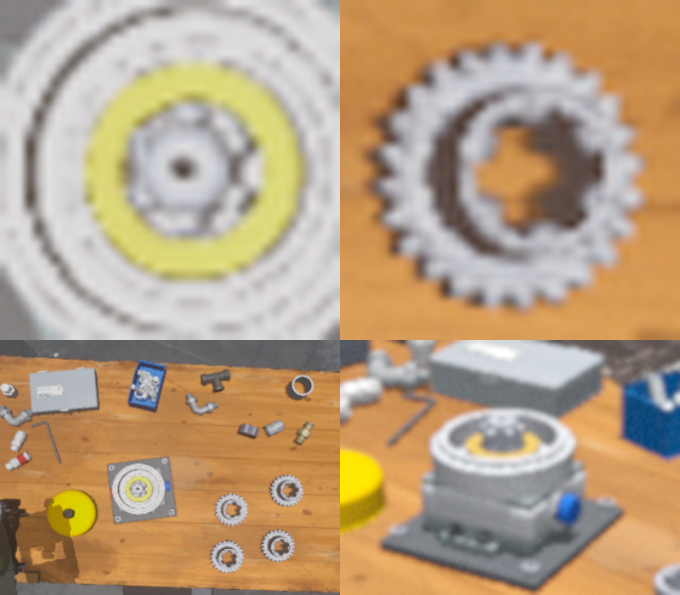

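The cover stands upright and clear at the left. The splined shaft with the yellow collar shows at about (229.5,226), and the target gear's slotted bore is also clear. Next I'll measure centres and spline angles.

```bash
cat > m.py <<'E'
from h import *
def ang(c,img,cx,cy,z,r0,r1,show=False):
    t=np.radians(np.arange(0,360,3));acc=np.mean([sample(c,img,cx+r*np.cos(t),cy+r*np.sin(t),z) for r in np.linspace(r0,r1,5)],0)
    f=np.fft.rfft(acc)/len(acc)
    if show: print(np.round(acc).astype(int).tolist())
    return np.degrees(np.angle(np.conj(f[6])))/6, 2*abs(f[6]), acc   # angle of max brightness mod 60
E
python3 - <<'E'
from m import *
c=camera("top");p=c["pixels"];h=cv2.cvtColor(p,cv2.COLOR_BGR2HSV);hi=h.astype(int)
y=(hi[...,1]>80)&(abs(hi[...,0]-29)<7);y[:200]=0;y[252:]=0;y[:,:204]=0;y[:,258:]=0
sc,r=circ(c,y,82);print("collar",sc,r,y.sum())
V=p.astype(np.float32).mean(2)
for z in(98,105):
  for rr in((12,15),(13.5,17),(15,18)):
    a=ang(c,V,*sc,z,*rr);print("shaft",z,rr,np.round(a[:2],1))
gm=np.zeros(y.shape,bool);gm[200:256,342:400]=(hi[200:256,342:400,1]<75)
g,r=circ(c,gm,18);print("gear",g,r)
L=V-0.7*hi[...,1].astype(np.float32)   # light & grey = metal
for z in(50,):
  for rr in((13,16),(14,18),(16,19)):
    a=ang(c,L,*g,z,*rr);print("gear slots at",z,rr,round(a[0]+30,1)%60,round(a[1],1))
# template search
n=np.arange(-24,24.1,1.);X,Y=[q.ravel() for q in np.meshgrid(n,n)]
def fit(L,z,prof,R,cen,sgn):
    k=np.hypot(X,Y)<R;x,y=X[k],Y[k];out=[]
    for dx in np.arange(-4,4.1,1):
      for dy in np.arange(-4,4.1,1):
        v=sample(c,L,x+cen[0]+dx,y+cen[1]+dy,z);v=(v-v.mean())/v.std()
        for th in range(0,60,2):
            m=prof(np.radians(th))(x,y).astype(float);m=(m-m.mean())/m.std();out.append((sgn*(v*m).mean(),dx,dy,th))
    out.sort(reverse=True);return out[:5]
print("gear tmpl",*np.round(fit(L,50,lambda t:profile(13.7,18.8,9.2,t),24,g,-1),2),sep="\n")
print("shaft tmpl",*np.round(fit(L,98,lambda t:profile(12.5,17.5,7,t),19,sc,1),2),sep="\n")
E
```

```text
collar [531.7958701   52.90788638] 28.409672539382463 282
shaft 98 (12, 15) [ 1.9 11.8]
shaft 98 (13.5, 17) [-0.1  6. ]
shaft 98 (15, 18) [-16.7   2. ]
shaft 105 (12, 15) [ 2.1 15. ]
shaft 105 (13.5, 17) [ 0.5 11. ]
shaft 105 (15, 18) [-2.8  4.1]
gear [ 540.37586355 -290.72580304] 37.67367125681301
gear slots at 50 (13, 16) 36.4 33.5
gear slots at 50 (14, 18) 36.7 45.8
gear slots at 50 (16, 19) 37.1 48.1
gear tmpl
[ 0.89  0.   -1.   36.  ]
[ 0.89  0.   -1.   38.  ]
[ 0.89  0.    0.   36.  ]
[ 0.89  0.   -1.   34.  ]
[ 0.89  0.   -1.   40.  ]
shaft tmpl
[0.55 1.   2.   0.  ]
[0.54 1.   2.   2.  ]
[0.54 0.   2.   0.  ]
[ 0.54  1.    2.   58.  ]
[0.54 1.   3.   0.  ]
```

```bash
python3 - <<'E'
from h import *
x,y=540.4,-291.0
q1,q2=down(np.radians(155.5)),down(np.radians(65.5))
print(ik([x,y,100],q1),ik([x,y,100],q2),ik([531.8,52.6,200],down(np.pi/2)))
goto([480,0,220],q1)
goto([x,y,85],q1);move_l([x,y,22],velocity=120);st("at1")
move_gripper(30,20);st("sq1")
move_gripper(80)
move_l([x,y,62],velocity=150)
goto([x,y,62],q2)
move_l([x,y,22],velocity=120)
move_gripper(30,60);st("grip")
move_l([x,y,60],velocity=100);st("lift")
move_l([x,y,170],velocity=150)
goto([531.8,52.6,150],down(np.pi/2));st("over")
c2=camera("scene");cv2.imwrite("pics/v2.png",cv2.resize(c2["pixels"][110:270,140:340],(750,600),interpolation=cv2.INTER_CUBIC))
E
```

```text
[-6.86592415e-01  6.06154591e-01  1.30437815e+00 -4.44089210e-16
  1.23105992e+00 -1.82978307e+00] [-6.86592415e-01  6.06154591e-01  1.30437815e+00 -4.44089210e-16
  1.23105992e+00 -2.58986748e-01] [-1.23097447e-01  3.78587709e-01  1.39538616e+00 -4.44089210e-16
  1.36761878e+00 -1.23097447e-01]
at1 15.33 [ 540.9 -291.    22.8] [-0.3 -0.7 -0. ] 85.0 0.0
sq1 15.76 [ 540.6 -291.3   22.8] [-1.3 -0.2  6.5] 47.4 20.6
grip 18.88 [ 540.8 -291.3   23.2] [-0.9  0.2  5.2] 46.6 62.2
lift 19.42 [ 540.  -290.7   59.4] [ 0.7  0.1 -6.1] 46.6 62.4
over 21.6 [532.3  51.6 150. ] [ 0.1  0.4 -5.3] 46.5 62.4
```

View pics/v2.png

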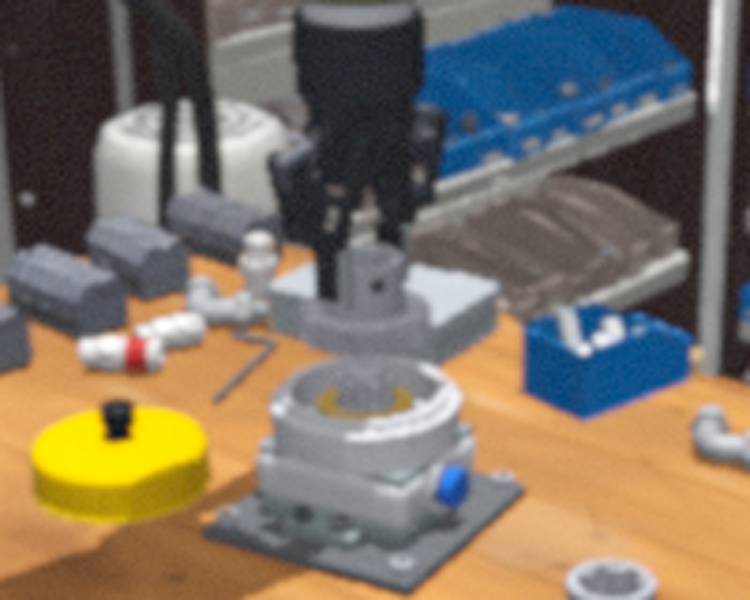

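The gear is held level above the uncovered shaft. The scene crop shows the boss at (370,280) and the shaft at (365,390). Now a guarded descent.

```bash
cat > ins.py <<'E'
from h import *
def rd(): 
    o=get_obs();return np.array(o["tcp_pos"]),np.array(o["wrist_force"]),np.array(o["moment"])
def desc(x,y,z,zend,lim,step=1.5,v=25,yaw=np.pi/2):
    while z>zend:
        z=max(z-step,zend);move_l([x,y,z],ori=down(yaw),velocity=v);p,f,m=rd()
        if f[2]>lim: break
    print("desc",round(z,1),p.round(1),f.round(1),m.round(2),round(get_obs()["clock"],1),flush=True);return z
E
python3 - <<'E'
from ins import *
x,y=531.8,52.6
move_l([x,y,131],velocity=100)
z=desc(x,y,131,108,4)
E
```

```text
desc 108 [532.3  52.7 108.1] [ 4.8  2.2 -3.5] [ 0.48 -1.03  0.06] 26.0
```

Meshed at first try. Pushing home.

```bash
python3 - <<'E'
from ins import *
x,y=531.8,52.6
z=desc(x,y,108,99.5,16,step=1.5,v=25)
z=desc(x,y,z,92,22,step=0.5,v=20)
pause(0.4);p,f,m=rd();print(p.round(2),f.round(1),m.round(2));st("end")
c2=camera("scene");cv2.imwrite("pics/v3.png",cv2.resize(c2["pixels"][150:270,170:320],(750,600),interpolation=cv2.INTER_CUBIC))
E
```

```text
desc 99.5 [532.3  52.7 100.3] [3.6 3.4 5.3] [ 0.57 -0.54  0.14] 27.5
desc 94.5 [532.4  52.7  97.1] [-1.1  4.1 22.7] [0.61 0.68 0.04] 30.0
[532.43  52.71  97.12] [-2.1  3.7 22.3] [0.63 0.64 0.1 ]
end 30.39 [532.4  52.7  97.1] [-2.1  3.7 22.3] 46.3 65.7
```

View pics/v3.png

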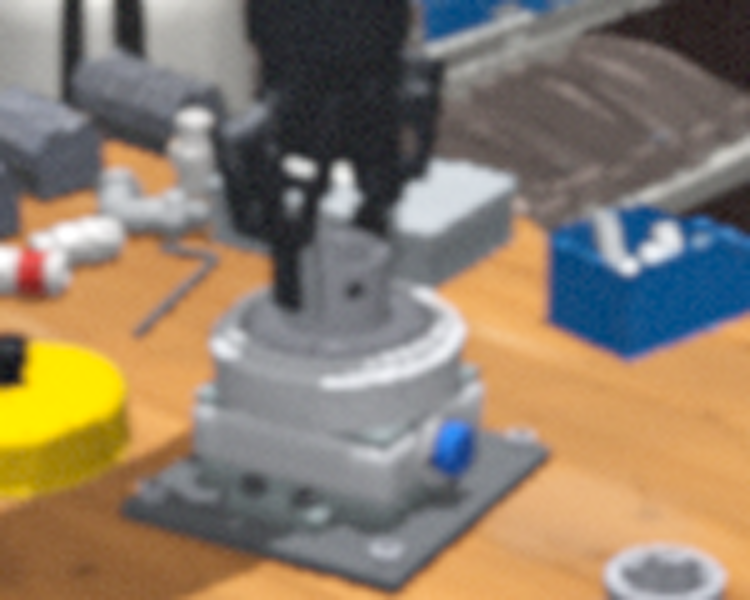

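The gear sits down inside the spigot, with the boss at (350,270) in the crop. The TCP is at 97.1, which puts the underside at about 73.9 mm (home), and the press is about 28 N. That is well above the spring's 13.5 N, so the collar is on its stop.

```bash
python3 -c "
from cell import *
print(hand_in())"
```

```text
the job is handed in; nothing more can be done
None
```

I handed the job in at about 30 s on the clock: the cover stands upright on the bench beside the pump, and the gear is meshed, pressed home on the collar's stop by my readings, and still gripped; the hand-in returned no verdict.

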